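# Test the workshop's stop button and restart

## Task

Check the emergency stop on the yellow-topped stop station: press the red mushroom button all the way in until it stays in, then twist it clockwise by its ears until it springs back out, and only then press the green button fully in and let it go. Only touch and push, with nothing gripped or lifted: the station stays about where it stands on the bench, and the other things are left alone.

Things in the scene. Friction and masses are not known exactly. Their poses are not given: they have to be found in the camera images.
- station: Stop station, a loose box standing on the bench, 110 (its x) x 190 (its y) x 60 mm high, 1.1 to 1.5 kg, on rubber feet; grey below, yellow lid. Origin: centre of the underside; z up, its -x side faces the robot at yaw 0. The red mushroom button's axis is vertical at (0, -45 mm) in this frame, the green button's at (0, +55 mm). The lid is at 60 mm; only the buttons (and a 4 mm collar under the mushroom) stand above it. A sideways push of some 5 N or more slides it.
- stop_press (a joint): How far the red mushroom is pressed in, m: 0 out, 0.009 hard in. A spring holds it out; it goes in with about 3 to 6 N. Beyond about 0.0075 a latch clicks and it then stays at about 0.007 by itself when let go. It cannot be pulled out; only twisting frees it. Pressed less far it springs back.
- stop_twist (a joint): Turn of the red mushroom about its vertical axis, rad, clockwise seen from above is positive: 0 at rest (also a stop: it does not turn the other way), 0.9 the end stop. A light spring turns it back to 0 (about 2 N at the ear's end). When latched in, turning beyond about 0.5 to 0.6 frees the latch and the mushroom springs out.
- head_top (a point): Centre of the flat top (24 mm across) of the red mushroom, on its axis, 96 mm above the bench when out and about 89 mm when latched. The head is 44 mm in diameter and 22 mm high.
- ear_near (a point): Near the outer end of one of the mushroom's two red ears, 34 mm from the axis, at half the ear's height: the ear on the station's -x side (at yaw 0 the robot's side) when the twist is 0. The ears form one straight bar through the axis, 76 mm long overall, 11 mm thick, 14 mm high, its underside 15 mm above the lid when out and about 8 mm when latched. Pushed clockwise, this ear goes towards the station's +y (the green button's side).
- start (a joint): How far the green button is pressed in, m: 0 out, 0.006 hard in; a spring of 5 N returns it.
- start_top (a point): Centre of the top of the green button, a 30 mm disc in a black collar of 46 mm diameter, 82 mm above the bench when out (22 mm above the lid; the collar is 12 mm high).
- tape: Bystander, not to be moved: a yellow tape measure standing on the bench, 70 x 36 x 62 mm high; origin under its centre.
- jar: Bystander, not to be moved: a white screw jar with a red lid, 60 mm across, 85 mm high; origin under its centre.
- driver: Bystander, not to be moved: a screwdriver with an orange handle lying on the bench along its x axis, handle to -x; 200 mm long, handle 27 mm thick; origin under its middle.
Things that resemble listed ones, but are neither listed nor needed, are in the scene too. Of the things that look like the station, take the one that is farthest to the robot's left at the start.

How it is judged:
By the outcome, as a careful person would: the job done as asked, in the order asked, and still so for the second after the job is handed in, with the robot touching nothing.
It also fails if it takes over 51 s, if anything falls off the work surface, if the arm or the gripper's body presses on something with over 40 N, if the wrist force passes 120 N, or if a joint passes its speed limit or range.

## Robot

A 6-joint arm with a two-finger parallel gripper is mounted at the origin on the work surface. World frame = base frame: x ahead of the robot, y to its left, z up, the work surface at z = 0. Lengths are in m, angles in rad, forces in N, time in s.
With the tool pointing down it reaches from about 0.275 to 0.875 m from the base axis. Payload 12.5 kg.
Tool frame: the origin (TCP) lies on the centre line of the jaws, within the pads' length; the fingertips stand r.finger_overhang ahead of it and the grasp point (between the pads) lies 3 mm ahead of it (r.finger_overhang is the distance from the TCP to the fingertips, in m); z points along the fingers, y is the direction in which the jaws open and shut (so a half turn about z gives the same grasp; the last joint's range is limited). The gripper opens to 85 mm and grips with 20 to 120 N. Pads are 22 mm wide; open, the fingers measure 114 mm over their backs; the gripper's body (76 mm by 85 mm) begins 54 mm behind the grasp point. The pads swing forward as they close: fully open they stand 13 mm farther back than shut.
Start: joints at [1.193, 0.351, 1.652, -0, 1.139, -0.085], TCP at [0.159, 0.527, 0.253] pointing down, gripper open.
Joint ranges: [-2.75, 2.75], [-0.79, 2.1], [0.01, 2.65], [-1.57, 4.71], [0.07, 3.14], [-2.87, 2.87]. Speed limits (rad/s): [2.22, 2.22, 2.79, 3.14, 3.14, 3.14].

## Interface

Orientations are given as a unit quaternion [x, y, z, w].
In Python, from cell import r, optics gives the robot as it stands. The module is installed in compiled form; this text tells all that it offers. Calls block until the motion is done:
- r.move_to(position, orientation): joint-space move of the TCP to a pose.
- r.move_linear(position, rot=None, vel=0.15): straight line of the TCP; rot=None keeps the orientation; vel is the mean speed in m/s.
- r.set_joints(angles): joint-space move.
- r.set_gripper(opening, squeeze=None): opening from 0.0 (shut) to 1.0 (fully open); squeeze is the grip in N (None keeps the last); returns when the fingers have stopped.
- r.sleep(seconds).
- r.inverse_kinematics(position, orientation): joint angles nearest the present ones, or None.
- optics.get_image(name): name is "side" or "top"; returns a dict with "pixels" (480x640x3 uint8, red, green, blue), "depth" (480x640 float32, m along the optical axis (not along the pixel's ray), 0 where there is no reading), "fx", "fy", "cx", "cy" (pixels), "camera_from_world" (4x4, takes a point from world to camera coordinates). Camera axes: x right, y down, z forward; pixel columns grow to the right and rows downward; lengths in m; the calibration is good to about 2 mm. A picture is of the moment at which its call begins.
A pose or a line that the arm cannot do raises r.PlanningError and nothing moves.
- r.hand_in(): hands the job in, once; it reports no verdict.
Readings, each from a call of its own:
- r.current_t(): time.
- r.current_q(): joint angles.
- r.current_qvel(): joint speeds.
- r.current_effort(): joint torques, N m.
- r.current_tool_pos(): TCP position.
- r.current_ee_rot(): TCP orientation.
- r.current_contact_force(): force on the tool from outside, world axes, zero at the start.
- r.current_torque(): the same for the moment, N m.
- r.current_opening(): opening from 0.0 (shut) to 1.0 (fully open).
Only numpy, scipy, OpenCV 4.12 (cv2) and the standard library are available. Lean on these libraries where they do the work, as an engineer would, in place of code of your own. Each camera call takes 0.05 s, during which the arm holds its last target. There are 200 camera calls.

## Working session

There is one attempt and no reset: what is moved stays moved. The work goes in short steps, each a Python script; the robot and the scene stay as the last script left them, time stands still between calls to the robot, and variables do not carry over. Pictures are saved under pics/ and viewed, about 8 in all and at most 12, crops included, and the job is handed in when it is done.

```bash
mkdir -p pics
cat > h.py <<'E'
import numpy as np, cv2
from cell import r, optics
def snap(n,f):
    d=optics.get_image(n); cv2.imwrite(f"pics/{f}.png",d["pixels"][:,:,::-1]); np.savez(f"pics/{f}.npz",**d); return d
def cloud(d):
    v,u=np.mgrid[:480,:640]; z=d["depth"]
    p=np.stack([(u-d["cx"])/d["fx"]*z,(v-d["cy"])/d["fy"]*z,z,np.ones_like(z)],-1)
    w=p@np.linalg.inv(d["camera_from_world"]).T
    w=w[...,:3]; w[z<=0]=np.nan; return w
E
python3 - <<'E'
from h import *
for n in("top","side"):
    d=snap(n,n+"0"); print(n,np.linalg.inv(d["camera_from_world"]).round(3).tolist(),d["fx"])
print(r.finger_overhang,r.current_t(),r.current_ee_rot(),r.current_tool_pos())
E
```

```text
top [[-0.063, -0.973, 0.22, 0.37], [-0.998, 0.062, -0.015, -0.073], [0.001, -0.221, -0.975, 1.138], [0.0, 0.0, 0.0, 1.0]] 501.8031796089746
side [[-0.747, -0.488, 0.452, 0.208], [-0.665, 0.54, -0.516, 0.38], [0.008, -0.686, -0.728, 0.727], [0.0, 0.0, 0.0, 1.0]] 484.7169763454787
0.022 0.1 [ 1.45884355e-01  9.89301529e-01 -4.72055578e-04 -1.29705634e-04] [0.15862315 0.52635875 0.25283669]
```

View pics/top0.png

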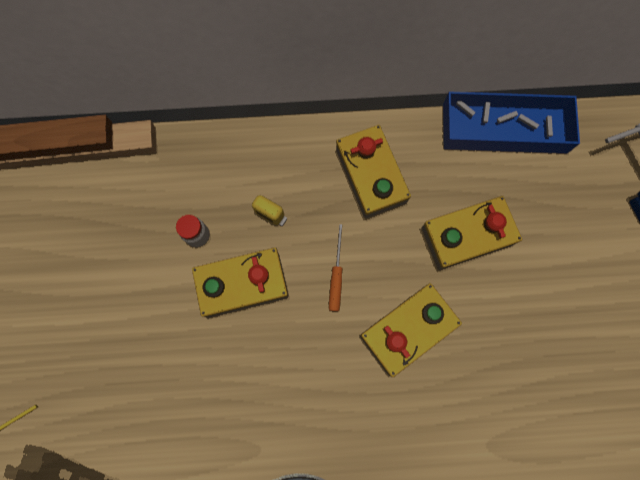

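View pics/side0.png

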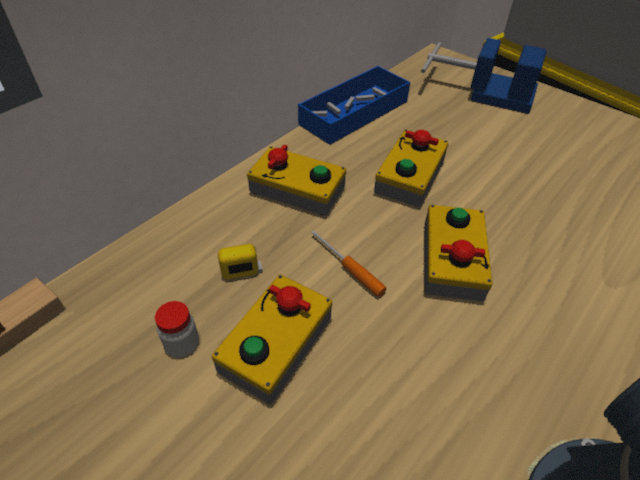

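The top view shows four stations. The one farthest to the robot's left (+y is image left) is at about (240,282), with red at (258,275) and green at (213,287). The jar is at (190,230), the tape at (268,210) and the driver at (337,268). Next I'll localise the station's parts.

```bash
cat >> h.py <<'E'
def ray(d,u,v,h):
    M=np.linalg.inv(d["camera_from_world"]); o=M[:3,3]; k=M[:3,:3]@[(u-d["cx"])/d["fx"],(v-d["cy"])/d["fy"],1]
    return o+k*(h-o[2])/k[2]
def locate(d,roi,hr=.085,hg=.082):
    u0,u1,v0,v1=roi; hsv=cv2.cvtColor(d["pixels"],cv2.COLOR_RGB2HSV); w=cloud(d); out={}
    H,S,V=cv2.split(hsv); box=np.zeros(H.shape,bool); box[v0:v1,u0:u1]=1
    for n,m in dict(red=((H<8)|(H>172))&(S>150)&(V>60),green=(H>45)&(H<85)&(S>100)&(V>50),yel=(H>18)&(H<35)&(S>150)&(V>60)).items():
        m=(m&box).astype(np.uint8); k,l,s,c=cv2.connectedComponentsWithStats(m); i=1+np.argmax(s[1:,4]); m=l==i
        p=w[m]; p=p[~np.isnan(p[:,0])]
        out[n]=(c[i],p,m)
    return out
E
python3 - <<'E'
from h import *
for n,roi in (("top",(185,295,240,325)),("side",(205,340,270,405))):
    d=dict(np.load(f"pics/{n}0.npz")); o=locate(d,roi)
    print(n)
    for k,(c,p,m) in o.items():
        print(k,c.round(1),len(p),p.mean(0).round(4),np.percentile(p[:,2],[5,50,95]).round(4))
    g=ray(d,*o["green"][0],.082); print("green ray",g.round(4))
    p=o["red"][1]; t=p[p[:,2]>np.percentile(p[:,2],97)-.004]; print("head top",t.mean(0).round(4),len(t))
    e=p[(p[:,2]<.093)]
    # yellow rect
    y=o["yel"][1]; y=y[abs(y[:,2]-.06)<.006]; R=cv2.minAreaRect((y[:,:2]*1000).astype(np.float32)); print(R)
    q=p[:,:2]-p[:,:2].mean(0); ew,ev=np.linalg.eigh(q.T@q); print("ear axis",np.degrees(np.arctan2(*ev[::-1,1])))
    print("ears ext",np.percentile(q@ev[:,1],[0,100]),)
E
```

```text
top
red [257.7 274.2] 365 [0.5416 0.0536 0.0928] [0.0865 0.0936 0.0985]
green [211.6 285.6] 160 [0.5254 0.1531 0.0815] [0.0725 0.0822 0.0852]
yel [238.9 282.5] 3582 [0.5318 0.0986 0.06  ] [0.0566 0.0603 0.0638]
green ray [0.5253 0.153  0.082 ]
head top [0.5422 0.054  0.0972] 115
((534.5096435546875, 98.75840759277344), (110.67271423339844, 189.03311157226562), 10.421152114868164)
ear axis -168.2589242087071
ears ext [-0.04686428  0.03606699]
side
red [289.1 298. ] 627 [0.5392 0.0588 0.0911] [0.0807 0.0916 0.0977]
green [252.9 344.8] 282 [0.5248 0.1531 0.0817] [0.0783 0.0821 0.084 ]
yel [271.9 335.6] 5758 [0.5261 0.1119 0.0598] [0.0537 0.0604 0.0625]
green ray [0.5246 0.1531 0.082 ]
head top [0.5418 0.0552 0.0962] 244
((534.53955078125, 98.3495864868164), (110.4902114868164, 189.0472869873047), 10.484119415283203)
ear axis -167.77645674976839
ears ext [-0.04075079  0.03478715]
```

Both views agree: centre (0.5345, 0.0985), yaw 10.5°. Next I'll shut the gripper and press the mushroom in small steps, watching the force.

```bash
cat >> h.py <<'E'
from scipy.spatial.transform import Rotation as Ro
YAW=np.radians(10.45); C=np.array([.5345,.0985])
def st(x,y): return C+np.array([[np.cos(YAW),-np.sin(YAW)],[np.sin(YAW),np.cos(YAW)]])@[x,y]
RED,GRN=st(0,-.045),st(0,.055)
def down(psi): return (Ro.from_euler('z',psi)*Ro.from_euler('x',np.pi)).as_quat()
def P(xy,tip): return [*xy,tip+r.finger_overhang]
def press(xy,top,stroke,fmax):
    """from 8 mm above, go down until hard in"""
    for dz in [0]+list(np.arange(.5*stroke,stroke+.0041,.001)):
        r.move_linear(P(xy,top-dz),vel=.05); f=r.current_contact_force()
        print(f"dz {dz*1e3:.1f} tip {1e3*(r.current_tool_pos()[2]-r.finger_overhang):.1f} f {f.round(1)} t {r.current_t():.2f}")
        if f[2]>fmax: break
E
python3 - <<'E'
from h import *
for k in (0,1): print(r.inverse_kinematics(P(RED,.125),down(YAW+k*np.pi)))
r.set_gripper(0.0); print(r.current_t(), r.current_opening())
r.move_to(P(RED,.125),down(YAW+np.pi)); print(r.current_t(),r.current_contact_force(),r.current_tool_pos(),RED)
press(RED,.096,.009,14)
r.move_linear(P(RED,.135),vel=.1)
print(r.current_t(),r.current_contact_force())
d=snap("side","side1"); cv2.imwrite("pics/c1.png",cv2.resize(d["pixels"][240:420,180:380,::-1],None,fx=3,fy=3))
E
```

```text
[ 1.42651100e-02  4.76706805e-01  1.75782330e+00 -4.44089210e-16
  9.07062545e-01  1.40267453e+00]
[ 0.01426511  0.4767068   1.7578233   0.          0.90706254 -1.73891812]
0.8667 0.00013772921893632633
3.075 [ 0.99584978 -0.55627576 -0.38224561] [0.54266198 0.05489531 0.14713957] [0.54266198 0.05424639]
dz 0.0 tip 96.1 f [-2.3 -0.3  2.6] t 3.81
dz 4.5 tip 91.8 f [0.1 0.4 2.5] t 4.06
dz 5.5 tip 90.7 f [0.6 0.7 2.3] t 4.31
dz 6.5 tip 89.6 f [2.4 0.1 2.8] t 4.56
dz 7.5 tip 88.6 f [1.6 1.2 4. ] t 4.81
dz 8.5 tip 87.6 f [3.3 0.9 4.3] t 5.06
dz 9.5 tip 86.9 f [1.6 0.5 9.8] t 5.31
dz 10.5 tip 86.8 f [-0.8  0.1 19.2] t 5.56
6.2 [-1.05073319 -0.23133675  0.15208741]
```

View pics/c1.png

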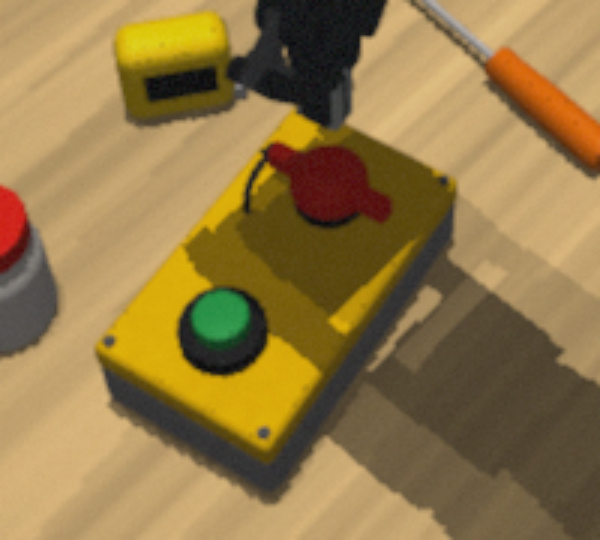

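The press reached its hard stop (19 N), and the crop shows the head sitting low. The station's position looks unchanged and the fingers are clear. Next I'll check the latch height, then twist along an arc behind the near ear.

```bash
cat >> h.py <<'E'
def state(n="side",roi=(205,340,270,405)):
    d=optics.get_image(n); w=cloud(d); H,S,V=cv2.split(cv2.cvtColor(d["pixels"],cv2.COLOR_RGB2HSV))
    near=(np.hypot(w[...,0]-RED[0],w[...,1]-RED[1])<.045)&(w[...,2]>.064)&((H<8)|(H>172))&(S>120)&(V>25)
    p=w[near]; q=p[:,:2]-RED; rr=np.hypot(*q.T); h=np.median(p[rr<.009,2]) if (rr<.009).any() else np.nan
    e=q[rr>.027]; a=np.arctan2(e[:,1],e[:,0]); m=np.angle(np.exp(2j*a).mean())/2 if len(e) else np.nan
    Y=w[(H>18)&(H<35)&(S>130)&(V>40)&(abs(w[...,2]-.06)<.006)&(np.hypot(w[...,0]-C[0],w[...,1]-C[1])<.12)]
    return f"{n} head {h*1e3:.1f} twist {YAW-m:.2f} n {len(e)}",d
def arc(phi,d,rho=.036):
    a=YAW+np.pi-phi; u=np.array([np.cos(a),np.sin(a)]); t=np.array([np.sin(a),-np.cos(a)])
    return RED+rho*u-d*t, down(YAW+np.pi-phi)
E
python3 - <<'E'
from h import *
print(state()[0]); print(state("top")[0])
xy,q=arc(0,.033); r.move_linear(P(xy,.125),q,vel=.15); print(state()[0],state("top")[0])
r.move_linear(P(xy,.067),q,vel=.1); print(r.current_t(),r.current_contact_force().round(1))
for d in (.024,.020):
    xy,q=arc(0,d); r.move_linear(P(xy,.067),q,vel=.05); s,im=state()
    print(d,r.current_contact_force().round(1),s,round(r.current_t(),2))
cv2.imwrite("pics/c2.png",cv2.resize(im["pixels"][240:420,180:380,::-1],None,fx=3,fy=3))
E
```

```text
side head 90.5 twist -0.00 n 96
top head nan twist nan n 0
side head 90.5 twist 0.01 n 99 top head nan twist nan n 0
7.6667 [ 0.5 -0.   0.7]
0.024 [ 1.  -0.4 -0.6] side head 90.1 twist 0.03 n 109 8.05
0.02 [-0.2  0.1 -0.6] side head 90.4 twist 0.05 n 117 8.35
```

View pics/c2.png

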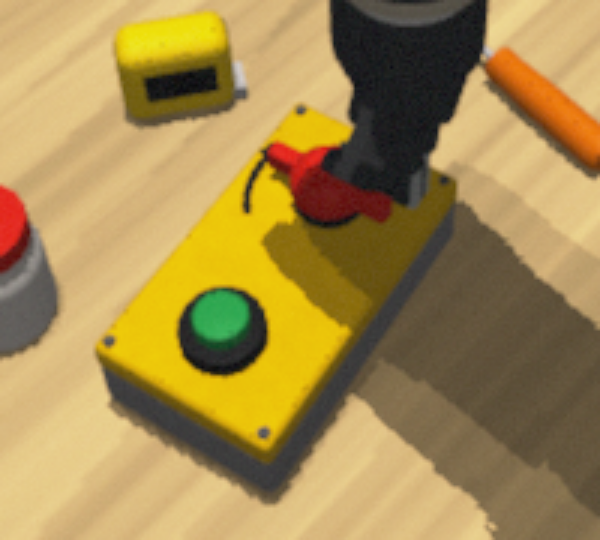

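The head is latched at about 90 mm and the finger stands right behind the near ear at crop (395,190). Now I'll twist.

Run:
```python
from h import *
for phi in (.15,.3,.45,.55,.65,.72,.78):
    xy,q=arc(phi,.020); r.move_linear(P(xy,.067),q,vel=.05); s,im=state(); f=r.current_contact_force()
    print(phi,f.round(1),s,round(r.current_t(),2))
    if np.hypot(f[0],f[1])>8: break
cv2.imwrite("pics/c3.png",cv2.resize(im["pixels"][240:420,180:380,::-1],None,fx=3,fy=3))
```

```text
0.15 [ 0.1  0.2 -0.2] side head 89.9 twist 0.16 n 115 8.7
0.3 [-0.3 -0.9  0.3] side head nan twist 0.33 n 109 9.05
0.45 [-1.5 -0.4 -0.6] side head 92.0 twist 0.51 n 102 9.4
0.55 [-0.2 -1.5 -0.6] side head 96.7 twist 0.56 n 93 9.7
0.65 [ 0.1 -0.9  0.5] side head 96.1 twist 0.68 n 72 10.0
0.72 [-0.4 -2.  -0.4] side head 96.4 twist 0.73 n 57 10.3
0.78 [-1.7 -1.6 -0. ] side head nan twist 0.74 n 52 10.6
```

View pics/c3.png

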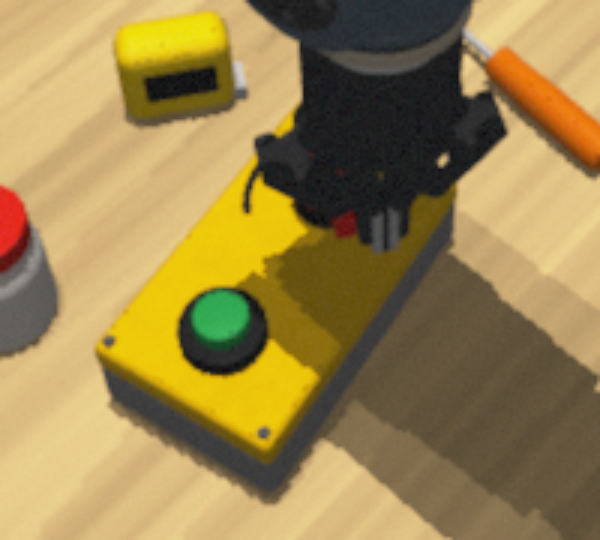

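It sprang out at about 0.55 rad (head 96 mm) and the station didn't move. Next I'll reverse the arc, retreat, check again, and press green only if the head is out.

Run:
```python
from h import *
for phi in (.4,0): xy,q=arc(phi,.021); r.move_linear(P(xy,.067),q,vel=.06)
xy,q=arc(0,.034); r.move_linear(P(xy,.067),q,vel=.08); r.move_linear(P(xy,.125),q,vel=.15)
s,im=state(); print(s,r.current_t()); h=float(s.split()[2])
assert h>94
r.move_linear(P(GRN,.125),q,vel=.15); print(r.current_t(),r.current_contact_force().round(1))
press(GRN,.082,.006,14)
r.move_linear(P(GRN,.15),vel=.12)
r.move_linear([.40,.10,.30],vel=.2); r.sleep(.5)
s,_=state(); print(s,state("top")[0],r.current_t())
for n,roi in (("top",(185,295,240,325)),("side",(205,340,270,405))):
    d=snap(n,n+"9"); o=locate(d,roi); p=o["green"][1]; y=o["yel"][1]; y=y[abs(y[:,2]-.06)<.006]
    print(n,"green",p.mean(0).round(4),cv2.minAreaRect((y[:,:2]*1000).astype(np.float32)))
```

```text
side head 96.5 twist 0.00 n 103 12.575
13.65 [-0.5 -0.  -0.7]
dz 0.0 tip 82.3 f [ 0.3 -0.5  0.2] t 14.66
dz 3.0 tip 79.3 f [0.3 0.1 3. ] t 14.91
dz 4.0 tip 78.2 f [2.6 1.9 4.1] t 15.16
dz 5.0 tip 77.2 f [3.3 0.3 3.8] t 15.41
dz 6.0 tip 76.2 f [5.1 1.  5. ] t 15.66
dz 7.0 tip 75.9 f [-0.   0.6 14.2] t 15.91
side head 96.5 twist -0.00 n 97 top head 96.3 twist -0.01 n 45 18.3667
top green [0.529  0.1537 0.0811] ((534.2734985351562, 98.9775390625), (110.7535629272461, 189.41490173339844), 10.544553756713867)
side green [0.524  0.1536 0.0809] ((534.214111328125, 98.25848388671875), (110.35980987548828, 189.44862365722656), 10.643030166625977)
```

View pics/side9.png

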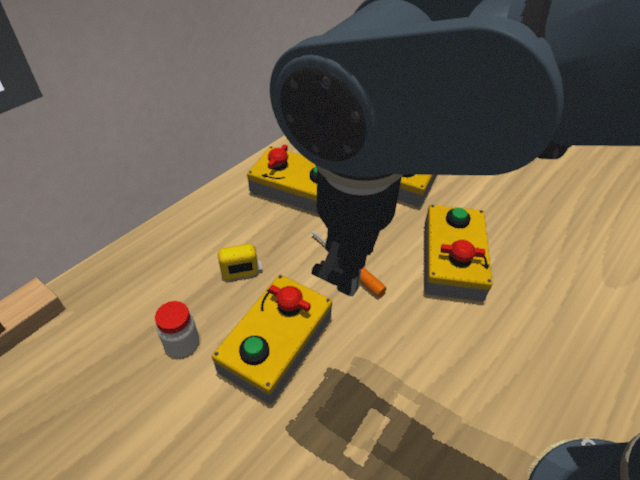

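The side view shows the red head out at (289,298) and the green button out at (253,345). The station, jar (175,330) and tape (238,262) haven't moved, and the arm is clear.

```bash
python3 -c "
from h import *
r.hand_in(); print(r.current_t())"
```

```text
the job is handed in; nothing more can be done
the job is handed in; nothing more can be done
```

The emergency-stop check is done in the order asked and handed in at about 18.5 s of the 51 s allowed. I used the station farthest to the robot's left.

- **Press:** I pushed the red mushroom to its hard stop with the shut fingertips (19 N). It stayed latched, with the top measured at about 90 mm.
- **Twist:** I pushed the near ear clockwise to about 0.75 rad. The head sprang out at about 0.55 rad, and after I backed off it read 96.5 mm and 0 rad twist.
- **Green button:** I pressed it to its hard stop (14 N, fingertip at 75.9 mm) and let it go.

**Last checks:** The red head is out at 96.5 mm with 0 twist. The green button is back out, with its mean height measured at about 81 mm against 82 mm nominal. The station moved less than 1 mm and about 0.2°. The jar and tape look unmoved. The driver is partly hidden behind the gripper in the last picture, but the arm never went near it. The arm is clear of everything.

**Disagreement:** The top view put the green button's x position about 4 mm off its earlier value and off the side view. The arm partly blocking the top camera is the likely cause. No check failed.

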